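# Press two whetstones flush into their fitted tray

### The arm

A 7-joint arm with a two-finger parallel gripper is mounted at the origin on a cart in front of the work surface, level with it; the furniture and walls round the work are solid. World frame = base frame: x ahead of the robot, y to its left, z up, the work surface at z = 0. Lengths are in m, angles in rad, forces in N, time in s.
With the tool pointing down it reaches from about 0.375 to 0.925 m from the base axis. Payload 3.1 kg.
Tool frame: the origin (TCP) lies between the finger pads; the fingertips stand 19 mm ahead of it and the grasp point (between the pads) is the TCP; z points along the fingers, y is the line along which they close (so a half turn about z gives the same grasp; the last joint's range is limited). The gripper opens to 85 mm and grips with 20 to 120 N. Pads are 22 mm wide; open, the fingers measure 114 mm over their backs; the gripper's body (76 mm by 85 mm) begins 54 mm behind the grasp point. The pads swing forward as they close: fully open they stand 13 mm farther back than shut.
Start: joints at [1.194, 0.383, 0.044, 1.598, -0.018, 1.161, -0.05], TCP at [0.179, -0.625, 0.25] pointing down, gripper open.
Joint ranges: [-2.61, 2.61], [-0.41, 2.15], [-1.48, 1.57], [0, 2.5], [-1.57, 4.71], [0.05, 1.97], [-2.85, 2.85]. Speed limits (rad/s): [2.79, 2.79, 3.14, 3.14, 3.14, 3.14, 3.14].

### API

Orientations are given as a unit quaternion [x, y, z, w].
In Python, from bench import move_ptp, movel, move_j, move_gripper, pause, inverse_kinematics, read_camera, camera_params, MotionError, sign_off, look_for, tip_of, read_time_s, read_qpos, read_joint_vel, read_effort, read_eef_pos, read_tcp_rot, read_ft_force, read_ft_torque, read_finger_gap, read_grasp_force gives the robot as it stands. Calls block until the motion is done:
- move_ptp(position, orientation): joint-space move of the TCP to a pose.
- movel(position, orientation=None, speed=0.15): straight line of the TCP; orientation=None keeps the orientation; speed is the mean speed in m/s.
- move_j(angles): joint-space move.
- move_gripper(opening, effort=None): finger opening in m; effort is the grip in N (None keeps the last); returns when the fingers have stopped.
- pause(seconds).
- inverse_kinematics(position, orientation): joint angles nearest the present ones, or None.
- read_camera(name): name is "scene" or "top" or "wrist"; returns the picture (420x560x3 uint8, red, green, blue); there is no depth.
- camera_params(name): a dict with "K" (3x3 intrinsics, pixels), "camera_from_world" (4x4, takes a point from world to camera coordinates). Camera axes: x right, y down, z forward; pixel columns grow to the right and rows downward; lengths in m; the calibration is good to about 2 mm. A picture is of the moment at which its call begins: read the wrist's pose just before it. camera_params takes no time and is no camera call; for the wrist camera it gives the pose at the moment of the call.
A pose or a line that the arm cannot do raises MotionError and nothing moves.
- sign_off(): hands the job in; it is judged then, once.
Trained networks look in the newest picture that a camera, given by its name, has taken for a name from the list of things; names that differ only in an ending like _2 or _b are one class to them, and where a whole thing is asked for, a point or a joint stands for the part that bears it (a point fixed in the world has none). Each returns a list of dicts, best first, with "confidence" (0 to 1); they miss things now and then, are a little off and sometimes report something else, mostly with a low value. They report only what shows in the picture. A call takes as long as a camera call.
- look_for(camera, name): "at" ([column, row] in pixels, amid what is visible of it).
- tip_of(camera, name): "at" ([column, row] in pixels: a listed point, or the origin of a listed thing).
Readings, each from a call of its own:
- read_time_s(): time.
- read_qpos(): joint angles.
- read_joint_vel(): joint speeds.
- read_effort(): joint torques, N m.
- read_eef_pos(): TCP position.
- read_tcp_rot(): TCP orientation.
- read_ft_force(): force on the tool from outside, world axes, zero at the start.
- read_ft_torque(): the same for the moment, N m.
- read_finger_gap(): finger opening in m.
- read_grasp_force(): force on a finger pad.
Only numpy, scipy, OpenCV 4.12 (cv2) and the standard library are available. Lean on these libraries where they do the work, as an engineer would, in place of code of your own. Each camera call takes 0.05 s, during which the arm holds its last target. There are 200 camera calls.

### The job

Put the two sharpening stones away: take the brush off the wooden stone tray and set it down on the bench, bristles down, then fit the green stone into the larger recess and the grey stone into the smaller one and press each fully home past its spring clips, so that its top is flush with the tray and the lid could go on. Leave the other tools and things on the bench where they are.

Things in the scene. Friction and masses are not known exactly. Their poses are not given: they have to be found in the camera images.
- tray_centre (a point): centre of the top face of the fixed dark wooden stone tray, a block 122 x 132 mm and 32 mm high, screwed to the bench. Axes: x across both recesses, y along them, z up. Its top is 32 mm above the bench. The two recesses lie side by side, both open upward. Bench top is z = 0; it is free of furniture for x 0.34 to 0.69 between y -0.12 and 0.20, and for x 0.55 to 0.62 between y -0.40 and 0.33.
- green_seat (a point): where the green stone's centre must come: centre of the larger recess, 11 mm below the tray's top. Recess 49 mm (x) by 111 mm (y), 22 mm deep, rigid floor: the stone has 1.5 mm play on each side and ends flush; the mouth is bevelled, 2.5 mm wide and 3 mm deep. No room for fingers beside a stone. The clips hold a stone proud until it is pressed: its weight does not part them, 5 to 12 N does.
- grey_seat (a point): where the grey stone's centre must come: centre of the smaller recess, 9 mm below the tray's top. Recess 43 mm (x) by 103 mm (y), 18 mm deep, same play and bevel. Clips: in the middle of each end wall of both recesses a brass spring clip, 16 mm wide, stands 3 mm into the recess; its steep lead-in begins about 4 mm below the top, its upright face 12 mm below.
- green_centre (a point): centre (half-way up) of the green whetstone, a loose block 46 mm (x) by 108 mm (y) by 22 mm (z), about 0.26 kg, lying flat on the bench left or right of the tray. The ends are alike: turned half round about z it fits as well.
- grey_centre (a point): centre (half-way up) of the grey whetstone, a loose block 40 mm (x) by 100 mm (y) by 18 mm (z), about 0.17 kg, lying flat on the bench on the other side of the tray. The ends are alike.
- brush_centre (a point): centre (half-way up) of the scrubbing brush, 56 mm (x) by 152 mm (y) by 46 mm (z), about 0.07 kg: oval wooden back at the top, wire bristles below. It lies bristles down on the tray, across both recesses. Its widest part is the wood, about 10 to 22 mm above this point.
- scrub_brush: the same scrubbing brush; origin at the middle of its underside, z up
- green_stone: the same green whetstone; origin at the middle of its underside
- stone_grey: the same grey whetstone; origin at the middle of its underside
- handle_blank_b: bystander: pale wooden handle blank, 23 x 118 (y) x 19 mm, at the front left; origin at the middle of its underside
- marker_1: bystander: white marker, 124 (x) x 13 x 14 mm, at the front right; origin at the middle of its underside
- screwdriver: bystander: red-handled screwdriver, 180 (x) x 24 x 24 mm, at the rear right behind the vise; origin at the middle of its underside
- pin_tin: bystander: closed flat red tin, 77 (x) x 117 (y) x 25 mm, behind the tray to the left or right; origin at the middle of its underside
- paste_jar: bystander: small white jar with a black lid, 36 mm across, 32 mm high, behind the tray on the other side from the tin; origin at the middle of its underside

How it is judged:
At the end, for the whole second after the job is handed in: Each stone is in its own recess: centre within 4 mm sideways, at most 1.8 mm above or 2.5 mm below flush, level within 0.03 rad, in line within 0.08 rad. The brush stands bristles down on the bench (centre 18 to 28 mm up, tilt under 0.15 rad). All three are at rest (z of green_centre in the frame of green_seat between -0.0025 and 0.0018 m and horizontal distance between green_centre and green_seat below 0.004 m and angle between the z axis of green_centre and the z axis of green_seat, either way round below 0.03 rad and angle between the y axis of green_centre and the y axis of green_seat, either way round below 0.08 rad and z of grey_centre in the frame of grey_seat between -0.0025 and 0.0018 m and horizontal distance between grey_centre and grey_seat below 0.004 m and angle between the z axis of grey_centre and the z axis of grey_seat, either way round below 0.03 rad and angle between the y axis of grey_centre and the y axis of grey_seat, either way round below 0.08 rad and height (world z) of brush_centre between 0.018 and 0.028 m and angle between brush_centre's own z axis and vertical below 0.15 rad and linear speed of each of scrub_brush, green_stone, stone_grey below 0.02 m/s); the robot touches nothing.
It fails at once if one of the bystanders (handle blank, marker, screwdriver, red tin, jar) is moved more than 30 mm (distance of any of handle_blank_b, marker_1, screwdriver, pin_tin, paste_jar from where it was at the start of the episode above 0.03 m).
It also fails if it takes over 72 s, if anything falls off the work surface, if the arm or the gripper's body presses on something with over 40 N, if the wrist force passes 120 N, or if a joint passes its speed limit or range.

## Working session

There is one attempt and no reset: what is moved stays moved. The work goes in short steps, each a Python script; the robot and the scene stay as the last script left them, time stands still between calls to the robot, and variables do not carry over. Pictures are saved under pics/ and viewed, at most 10 in all, crops included, and the job is handed in when it is done.

```bash
ls; mkdir -p pics; python3 - <<'E'
from bench import *
import cv2,numpy as np
for c in ["top","scene"]:
    im=read_camera(c); cv2.imwrite(f"pics/{c}0.png",im[...,::-1])
    p=camera_params(c); print(c,np.round(p["K"],1).tolist(),np.round(p["camera_from_world"],3).tolist())
    for n in ["tray_centre","green_seat","grey_seat","green_centre","grey_centre","brush_centre","pin_tin","paste_jar"]:
        print(n,[(np.round(d["at"],1).tolist(),round(d["confidence"],2)) for d in tip_of(c,n)[:3]])
print(read_time_s(),read_eef_pos(),read_tcp_rot())
E
```

```text
pics
top [[433.0, 0.0, 276.0], [0.0, 433.0, 206.1], [0.0, 0.0, 1.0]] [[-0.02, -1.0, -0.008, -0.037], [-0.992, 0.021, -0.127, 0.556], [0.127, 0.006, -0.992, 0.946], [0.0, 0.0, 0.0, 1.0]]
tray_centre [([242.3, 220.6], 0.88)]
green_seat [([243.3, 235.1], 0.95)]
grey_seat [([235.9, 212.4], 0.75), ([332.3, 274.4], 0.2)]
green_centre [([334.0, 228.5], 0.84), ([389.7, 189.3], 0.64), ([235.1, 221.8], 0.53)]
grey_centre [([163.8, 220.0], 0.56)]
brush_centre [([234.4, 222.0], 0.67)]
pin_tin [([286.4, 157.1], 0.84)]
paste_jar [([210.0, 157.5], 0.62)]
scene [[543.8, 0.0, 275.5], [0.0, 543.8, 207.2], [0.0, 0.0, 1.0]] [[-0.854, -0.521, 0.0, 0.448], [-0.354, 0.579, -0.734, 0.255], [0.382, -0.627, -0.679, 1.063], [0.0, 0.0, 0.0, 1.0]]
tray_centre [([271.3, 236.5], 0.92)]
green_seat [([280.7, 240.8], 0.92)]
grey_seat [([259.0, 237.7], 0.61)]
green_centre [([320.1, 193.5], 0.79)]
grey_centre [([219.1, 297.8], 0.75)]
brush_centre [([266.8, 230.3], 0.77)]
pin_tin [([239.2, 195.4], 0.61)]
paste_jar [([191.0, 241.3], 0.59)]
0.9 [ 0.17891856 -0.62489684  0.25029149] [9.90294144e-01 1.38987439e-01 2.06508987e-05 9.79595838e-06]
```

```bash
python3 - <<'E'
import cv2
im=cv2.imread("pics/top0.png")[120:320,90:420]
cv2.imwrite("pics/top0c.png",cv2.resize(im,None,fx=2.4,fy=2.4,interpolation=cv2.INTER_CUBIC))
E
```

```text
(no output)
```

View pics/top0c.png

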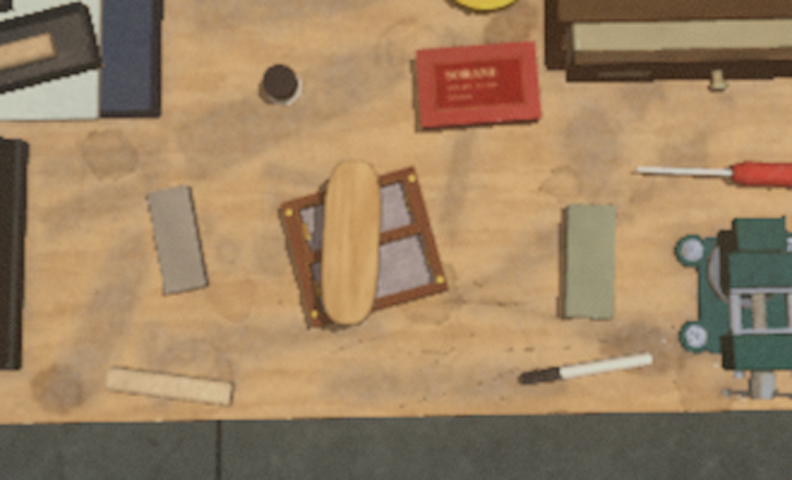

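View pics/scene0.png

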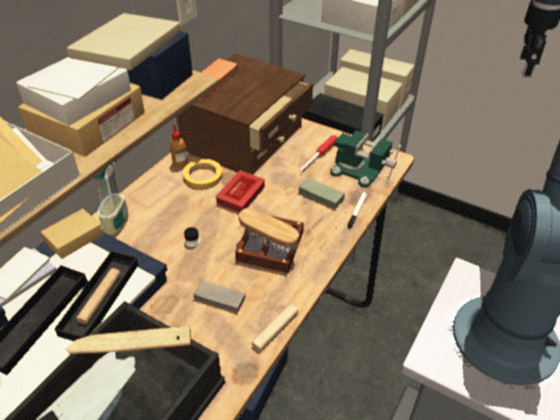

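Top view: the brush lies along world x over the tray (pixel 234,222). The grey stone is to the left at (164,220), the green one to the right at (334,228), and the recess long axes run roughly along world y. Next I'll compute coordinates and take a closer look with the wrist camera.

```bash
cat > h.py <<'E'
from bench import *
import cv2,numpy as np
from scipy.spatial.transform import Rotation as R
def q(psi): return (R.from_euler('z',psi)*R.from_euler('x',np.pi)).as_quat()  # closing axis at psi+90deg
def ray(P,uv,z):
    K=np.array(P["K"]);T=np.array(P["camera_from_world"])
    d=T[:3,:3].T@np.linalg.solve(K,[uv[0],uv[1],1.]);c=-T[:3,:3].T@T[:3,3]
    return (c+d*(z-c[2])/d[2])[:2]
def px(P,p):
    v=np.array(P["K"])@(np.array(P["camera_from_world"])@np.r_[p,1])[:3]; return v[:2]/v[2]
def save(n,im): cv2.imwrite(f"pics/{n}.png",im[...,::-1])
Z=dict(tray_centre=.032,green_seat=.021,grey_seat=.023,green_centre=.011,grey_centre=.009,brush_centre=.055,pin_tin=0,paste_jar=0)
def see(c,names,nm=None):
    P=camera_params(c);im=read_camera(c)
    if nm: save(nm,im); np.save(f"pics/{nm}.npy",np.array([P],dtype=object),allow_pickle=True)
    for n in names:
        print(c,n,[(np.round(ray(P,d["at"],Z[n]),4).tolist(),np.round(d["at"]).tolist(),round(d["confidence"],2)) for d in tip_of(c,n)[:2]])
    return P,im
E
python3 - <<'E'
from h import *
N=list(Z)
see("top",N);see("scene",N)
move_ptp([.47,-.03,.36],q(0))
print(read_time_s(),read_qpos())
P,_=see("wrist",N,"w1");T=np.array(P["camera_from_world"]);print(P["K"],-T[:3,:3].T@T[:3,3],T[:3,:3])
E
```

```text
top tray_centre [([0.5241, 0.0344], [240.0, 220.0], 0.75)]
top green_seat [([0.4933, 0.0234], [245.0, 234.0], 0.67), ([0.5279, 0.0308], [242.0, 219.0], 0.41)]
top grey_seat [([0.5424, 0.033], [241.0, 213.0], 0.69)]
top green_centre [([0.5047, -0.186], [336.0, 228.0], 0.6)]
top grey_centre [([0.5329, 0.2194], [161.0, 219.0], 0.9)]
top brush_centre [([0.5188, 0.0324], [240.0, 222.0], 0.57)]
top pin_tin [([0.6741, 0.1166], [206.0, 160.0], 0.68)]
top paste_jar [([0.6823, 0.1035], [211.0, 156.0], 0.66)]
scene tray_centre [([0.5176, 0.0227], [273.0, 235.0], 0.64)]
scene green_seat [([0.501, 0.0261], [279.0, 242.0], 0.87)]
scene grey_seat [([0.5555, 0.0363], [256.0, 235.0], 0.65)]
scene green_centre [([0.5102, -0.1781], [318.0, 193.0], 0.72)]
scene grey_centre [([0.5304, 0.2127], [220.0, 296.0], 0.88)]
scene brush_centre [([0.5247, 0.0364], [267.0, 230.0], 0.69)]
scene pin_tin [([0.6777, -0.09], [243.0, 193.0], 0.56)]
scene paste_jar [([0.6928, 0.1063], [190.0, 238.0], 0.48), ([0.3942, -0.1804], [360.0, 212.0], 0.44)]
4.1917 [ 0.59414478 -0.02051596 -0.59876783  1.84237528 -0.01194526  1.31650715
 -1.57439711]
wrist tray_centre [([0.5212, 0.0252], [241.0, 146.0], 0.79), ([0.5242, 0.0448], [228.0, 144.0], 0.35)]
wrist green_seat [([0.4985, 0.0288], [240.0, 161.0], 0.85), ([0.5062, -0.1767], [375.0, 155.0], 0.53)]
wrist grey_seat []
wrist green_centre []
wrist grey_centre [([0.5355, 0.2175], [117.0, 136.0], 0.58)]
wrist brush_centre [([0.5208, 0.0374], [230.0, 147.0], 0.7)]
wrist pin_tin [([0.6782, -0.0792], [312.0, 32.0], 0.68)]
wrist paste_jar [([0.6829, 0.11], [180.0, 28.0], 0.95)]
[[298.09292417   0.         279.1859621 ]
 [  0.         298.09292417 218.09435201]
 [  0.           0.           1.        ]] [ 0.54059614 -0.03114868  0.48380268] [[-2.93037643e-03 -9.99995671e-01  2.67432516e-04]
 [-9.60700826e-01  2.88945903e-03  2.77570846e-01]
 [-2.77570417e-01  5.56464426e-04 -9.60705134e-01]]
```

```bash
python3 - <<'E'
from h import *
P=camera_params("top")
a,b=[ray(P,(90+u/2.4,120+v/2.4),.072) for u,v in [(354,161),(348,325)]];print(a,b)
c=(a+b)/2; ang=np.arctan2(*(a-b)[::-1]);print("brush",c,ang)
c=np.array([.521,.034]) if np.hypot(*(c-[.521,.034]))>.012 else (c+[.521,.034])/2
move_ptp([*c,.17],q(ang)); movel([*c,.071],speed=.1)
move_gripper(.03,25);print(c,read_finger_gap(),read_grasp_force(),read_ft_force())
movel([*c,.14]);save("lift",read_camera("scene"))
d=[.50,-.092]
move_ptp([*d,.12],q(0)); movel([*d,.040],speed=.08);print(read_ft_force())
move_gripper(.085); movel([*d,.16]);print(read_time_s(),read_ft_force())
move_ptp([.45,.03,.30],q(0))
see("top",["brush_centre","tray_centre","green_seat","grey_seat","green_centre","grey_centre"],"t2")
see("wrist",["brush_centre","tray_centre","green_seat","grey_seat"],"w2");print(read_time_s())
a=cv2.imread("pics/w2.png");b=cv2.imread("pics/t2.png")[120:320,90:420];
cv2.imwrite("pics/w2t.png",np.vstack([cv2.resize(a[20:320],(560,300)),cv2.resize(b,(485,294)) if 0 else cv2.copyMakeBorder(cv2.resize(b,(485,294)),0,0,0,75,0)]))
E
```

```text
[0.59397032 0.03496936] [0.44511633 0.04157951]
brush [0.51954333 0.03827444] -0.04437776284071231
[0.52027166 0.03613722] 0.05048870629503912 26.128153885365464 [-0.69868006  0.11965284  6.33970704]
[-0.05090981 -0.01093067 -0.46948738]
10.8417 [-0.50768569 -0.48647425 -0.34566064]
top brush_centre [([0.4969, -0.0895], [295.0, 231.0], 0.73)]
top tray_centre [([0.5231, 0.0308], [241.0, 221.0], 0.86)]
top green_seat []
top grey_seat [([0.5443, 0.0335], [240.0, 212.0], 0.95), ([0.398, -0.1764], [334.0, 275.0], 0.51)]
top green_centre [([0.5051, -0.18], [334.0, 228.0], 0.81)]
top grey_centre []
wrist brush_centre [([0.5041, -0.0823], [372.0, 146.0], 0.91)]
wrist tray_centre [([0.5816, -0.2998], [553.0, 78.0], 0.74)]
wrist green_seat [([0.4995, 0.0282], [280.0, 148.0], 0.77)]
wrist grey_seat [([0.551, 0.0367], [273.0, 106.0], 0.63), ([0.4001, 0.2136], [148.0, 221.0], 0.32)]
12.2333
```

View pics/w2t.png

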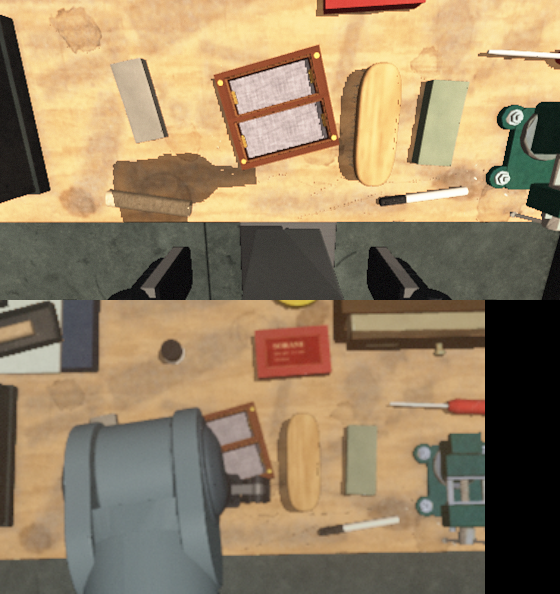

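The brush stands on the bench at about (0.50,-0.09). The tray is clear, with brass dots at its corners, and the grey stone is visible at (138,120) and the green at (440,142). I'll measure from two opposite wrist views so hand-eye errors cancel.

```bash
python3 - <<'E'
from h import *
def rect(P,im,z,x0,x1,y0,y1,s=2500):  # image: right=-y, up=+x
    w=[(x1,y1),(x1,y0),(x0,y0),(x0,y1)]
    src=np.float32([px(P,(*p,z)) for p in w]);W,H=(y1-y0)*s,(x1-x0)*s
    return cv2.warpPerspective(im,cv2.getPerspectiveTransform(src,np.float32([(0,0),(W,0),(W,H),(0,H)])),(int(W),int(H)),flags=cv2.INTER_CUBIC)
tiles=[]
for k,(p,a) in enumerate([((.55,.03,.26),0),((.49,.03,.26),np.pi)]):
    move_ptp(p,q(a)); pause(.2)
    P,im=see("wrist",["tray_centre","green_seat","grey_seat","green_centre","grey_centre"],f"v{k}")
    t=rect(P,im,.032,.44,.61,-.06,.12)
    hsv=cv2.cvtColor(t,cv2.COLOR_RGB2HSV)
    g=rect(P,im,.022,.43,.58,-.25,-.13);r=rect(P,im,.018,.45,.60,.15,.28)
    row=np.hstack([t,*[cv2.copyMakeBorder(x,0,t.shape[0]-x.shape[0],0,0,0) for x in (g,r)]])
    tiles.append(row)
    save(f"t_{k}",t);save(f"g_{k}",g);save(f"r_{k}",r)
m=np.vstack(tiles);print(m.shape);f=min(800/m.shape[1],600/m.shape[0]);print(f);save("rect",cv2.resize(m,None,fx=f,fy=f,interpolation=cv2.INTER_AREA));print(read_time_s())
E
```

```text
wrist tray_centre [([0.5225, 0.0303], [279.0, 215.0], 0.82), ([0.5026, 0.0263], [282.0, 230.0], 0.32)]
wrist green_seat [([0.4979, 0.0252], [283.0, 231.0], 0.94)]
wrist grey_seat [([0.5529, 0.0357], [275.0, 189.0], 0.91), ([0.5048, -0.0912], [374.0, 226.0], 0.41)]
wrist green_centre [([0.5041, -0.1836], [442.0, 224.0], 0.63)]
wrist grey_centre [([0.5337, 0.2181], [134.0, 202.0], 0.88)]
wrist tray_centre [([0.5188, 0.0323], [281.0, 216.0], 0.69)]
wrist green_seat [([0.4961, 0.0284], [278.0, 196.0], 0.92)]
wrist grey_seat [([0.5521, 0.0444], [290.0, 239.0], 0.94), ([0.5284, 0.2089], [421.0, 221.0], 0.46)]
wrist green_centre [([0.5061, -0.1835], [113.0, 202.0], 0.65)]
wrist grey_centre [([0.5348, 0.2117], [417.0, 223.0], 0.86)]
(848, 1075, 3)
0.7075471698113207
16.3583
```

View pics/rect.png

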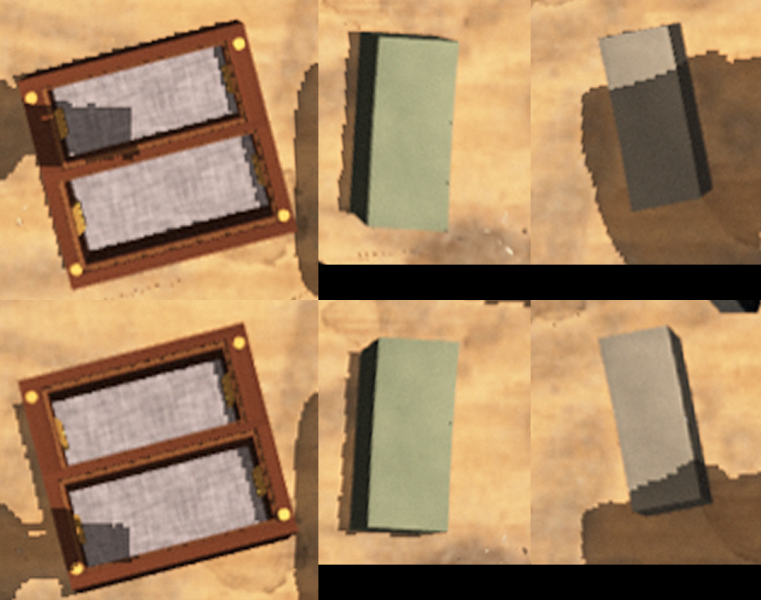

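Both views agree within about 0.6 mm. Brass dots put the tray centre at (0.5217, 0.0307), yaw 0.259. The green stone is at (0.5045,-0.1834), long axis -0.064; the grey at (0.5335,0.2133), long axis 0.182. Next I'll get the recess offsets from the de-rotated picture.

```bash
python3 - <<'E'
import cv2,numpy as np
out=[]
for k in (0,1):
    t=cv2.imread(f"pics/t_{k}.png");c=((.12-.0307)*2500,(.61-.5217)*2500)
    # rotate so tray x is up, tray y left ; 2 px/mm*... scale 4px/mm
    M=cv2.getRotationMatrix2D(c,-14.85,1.6);M[:,2]+=np.array([280,290])-c
    o=cv2.warpAffine(t,M,(400*1+160,580),flags=cv2.INTER_CUBIC)
    o=o[:,80:480]
    for mm in range(-60,61,10): cv2.line(o,(0,290-4*mm),(12,290-4*mm),(255,255,0),1)
    cv2.line(o,(0,290),(25,290),(255,0,255),2); out.append(o)
cv2.imwrite("pics/rot.png",np.hstack(out))
E
```

```text
(no output)
```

View pics/rot.png

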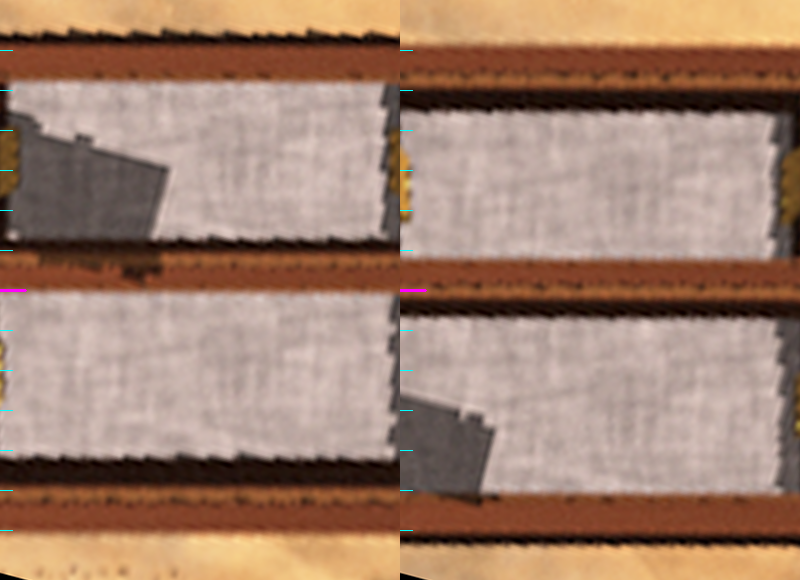

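```bash
cat >> h.py <<'E'
TR=np.array([.5219,.0312]);YAW=.259;PL=YAW+np.pi/2
def seat(dx,dy=0): return TR+[np.cos(YAW)*dx-np.sin(YAW)*dy,np.sin(YAW)*dx+np.cos(YAW)*dy]
F0=np.zeros(3)
def down(xy,z0,z1,fmax,step=.001):
    "step down until the vertical force rises by fmax; prints the tail"
    f0=read_ft_force()[2];z=z0;log=[]
    while z>z1:
        z-=step;movel([*xy,z],speed=.03);f=read_ft_force()[2]-f0;log.append((round(z,4),round(f,1)))
        if f>fmax:break
    print("down",log[-8:]);return z
def pick(xy,psi,z,op):
    move_ptp([*xy,.13],q(psi));move_gripper(op,45);movel([*xy,z],speed=.12)
    print("bottom F",read_ft_force()); move_gripper(op-.05,45)
    print("gap",read_finger_gap(),"grip",read_grasp_force()); movel([*xy,.14],speed=.2);print("held",read_finger_gap(),read_ft_force())
E
python3 - <<'E'
from h import *
pick((.5045,-.1834),-.064,.027,.066)
s=seat(-.026);print(s)
move_ptp([*s,.11],q(PL));movel([*s,.064],speed=.1);pause(.3)
z=down(s,.064,.054,6);print(read_eef_pos(),read_finger_gap(),read_time_s())
see("scene",["green_centre","green_seat"],"p1")
im=cv2.imread("pics/p1.png")[150:330,180:380];cv2.imwrite("pics/p1c.png",cv2.resize(im,None,fx=3,fy=3,interpolation=cv2.INTER_CUBIC))
E
```

```text
bottom F [-0.31125972  0.12589472 -0.17908365]
gap 0.04506183735422858 grip 47.64021277427673
held 0.04493371395493471 [-0.84009063 -0.11076    -2.20464636]
[0.49676719 0.02454104]
down [(0.061, np.float64(1.9)), (0.06, np.float64(0.9)), (0.059, np.float64(1.1)), (0.058, np.float64(1.4)), (0.057, np.float64(1.8)), (0.056, np.float64(1.9)), (0.055, np.float64(1.0)), (0.054, np.float64(1.7))]
[0.49669417 0.02455599 0.05391998] 0.04490838792131625 25.175
scene green_centre [([0.5114, 0.0012], [280.0, 236.0], 0.93)]
scene green_seat [([0.4964, 0.0211], [282.0, 241.0], 0.59)]
```

View pics/p1c.png

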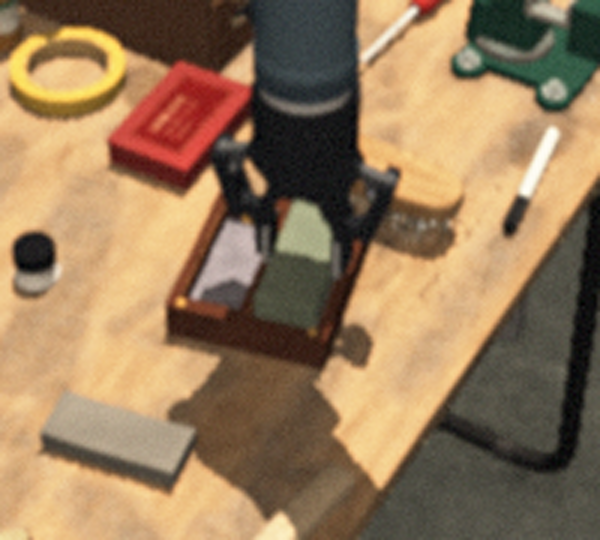

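The green stone sits in its recess between the fingers with no rim contact. I'll lower it to the clips, release and press.

```bash
cat >> h.py <<'E'
def press(s,ztop,lim=35):
    "closed fingers, down onto the stone until firm, near flush"
    movel([*s,.11]);move_gripper(0,45);movel([*s,ztop],speed=.1);pause(.2)
    z=down(s,ztop,.0475,lim,.001);print("tcp",read_eef_pos()[2]);movel([*s,.10],speed=.15);return z
E
python3 - <<'E'
from h import *
s=seat(-.026)
z=down(s,.054,.051,5,.0005)
move_gripper(.07);print(read_ft_force())
press(s,.074)
movel([*s,.17]);print(read_time_s())
move_ptp([.55,.03,.24],q(0));pause(.1);P,im=see("wrist",["green_centre","green_seat"],"p2")
cv2.imwrite("pics/p2c.png",cv2.resize(im[130:330,170:400,::-1],None,fx=3,fy=3,interpolation=cv2.INTER_CUBIC))
E
```

```text
down [(0.0535, np.float64(-0.2)), (0.053, np.float64(0.3)), (0.0525, np.float64(2.3)), (0.052, np.float64(2.3)), (0.0515, np.float64(3.2)), (0.051, np.float64(4.0))]
[-0.42106442 -0.45383533  0.16260349]
down [(0.054, np.float64(2.3)), (0.053, np.float64(2.6)), (0.052, np.float64(4.1)), (0.051, np.float64(4.9)), (0.05, np.float64(13.4)), (0.049, np.float64(21.9)), (0.048, np.float64(29.3)), (0.047, np.float64(37.5))]
tcp 0.05093819023999321
36.975
wrist green_centre [([0.5486, 0.0365], [274.0, 194.0], 0.69), ([0.4936, 0.0249], [283.0, 237.0], 0.62)]
wrist green_seat []
```

View pics/p2c.png

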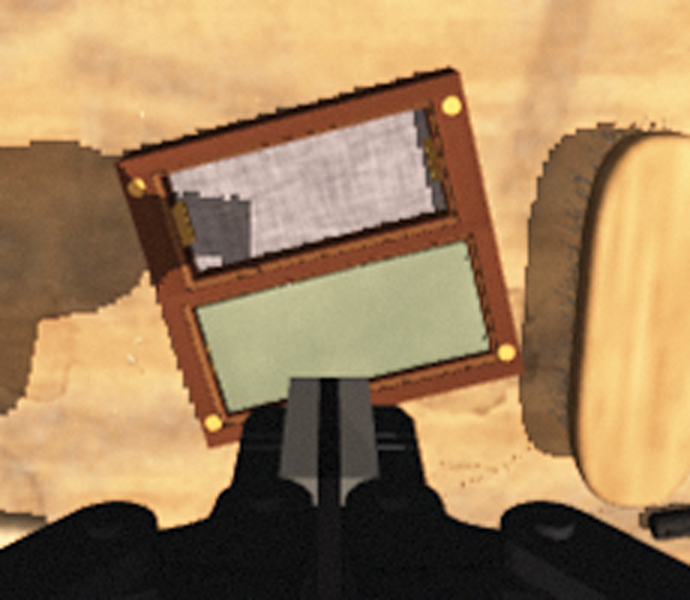

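Green is flush: the fingertips stopped at 31.9 mm with 37 N, and the gap is even all round. Next is grey.

```bash
python3 - <<'E'
from h import *
pick((.5335,.2133),.182,.0265,.060)
s=seat(.030)
move_ptp([*s,.11],q(PL));movel([*s,.0625],speed=.1);pause(.2)
z=down(s,.0625,.0515,6);print(read_eef_pos(),read_finger_gap(),read_time_s())
E
```

```text
bottom F [-0.01261148 -0.79432541 -0.27510891]
gap 0.038662823278844405 grip 46.27715528011322
held 0.038460224959554486 [-0.42867566  0.83943734 -1.38736156]
down [(0.0585, np.float64(0.2)), (0.0575, np.float64(1.3)), (0.0565, np.float64(0.4)), (0.0555, np.float64(-1.4)), (0.0545, np.float64(-0.0)), (0.0535, np.float64(-0.2)), (0.0525, np.float64(2.2)), (0.0515, np.float64(2.6))]
[0.5509743  0.03957114 0.05161801] 0.038736036360815074 47.4667
```

```bash
python3 - <<'E'
from h import *
s=seat(.030)
move_gripper(.065)
press(s,.070)
movel([*s,.17]);print(read_time_s())
move_ptp([.56,.03,.25],q(0));pause(.1);P,im=see("wrist",["green_centre","grey_centre","brush_centre"],"p3");print(read_time_s())
cv2.imwrite("pics/p3c.png",cv2.resize(im[130:330,170:430,::-1],None,fx=3,fy=3,interpolation=cv2.INTER_CUBIC))
E
```

```text
down [(0.054, np.float64(6.6)), (0.053, np.float64(2.9)), (0.052, np.float64(4.0)), (0.051, np.float64(4.9)), (0.05, np.float64(11.6)), (0.049, np.float64(16.5)), (0.048, np.float64(23.9)), (0.047, np.float64(29.8))]
tcp 0.05098591766765301
56.6333
wrist green_centre [([0.4974, 0.0225], [285.0, 239.0], 0.61)]
wrist grey_centre []
wrist brush_centre [([0.5132, -0.081], [377.0, 239.0], 0.57)]
58.4917
```

View pics/p3c.png

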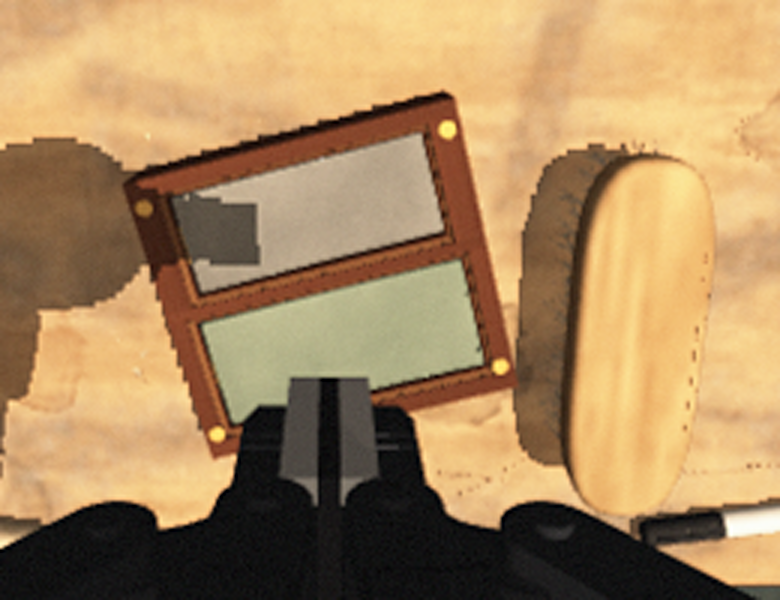

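Both stones are flush in their recesses, the brush is upright and nothing is being touched, so I'm handing it in.

```bash
python3 -c "
from bench import *
print(sign_off(),read_time_s())"
```

```text
the job is handed in; nothing more can be done
the job is handed in; nothing more can be done
```

Job handed in at about 58.5 s: both stones are pressed flush in their recesses, and the brush stands bristles down on the bench; no bystander was touched as far as I could tell, though I didn't re-measure them and the hand-in call gave no verdict.

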